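# Put the edge beveller back in the revolving tool stand and bring up the awl

## Robot

A 7-joint arm with a two-finger parallel gripper is mounted at the origin on a cart in front of the work surface, level with it; the furniture and walls round the work are solid. World frame = base frame: x ahead of the robot, y to its left, z up, the work surface at z = 0. Lengths are in m, angles in rad, forces in N, time in s.
With the tool pointing down it reaches from about 0.425 to 0.95 m from the base axis. Payload 4.7 kg.
Tool frame: the origin (TCP) lies on the centre line of the jaws, within the pads' length; the fingertips stand robot.nose_length ahead of it and the grasp point (between the pads) lies 8 mm behind it (robot.nose_length is the distance from the TCP to the fingertips, in m); z points along the fingers, y is the line along which they close (so a half turn about z gives the same grasp; the last joint's range is limited). The gripper opens to 85 mm and grips with 20 to 120 N. Pads are 22 mm wide; open, the fingers measure 114 mm over their backs; the gripper's body (76 mm by 85 mm) begins 54 mm behind the grasp point. The pads swing forward as they close: fully open they stand 13 mm farther back than shut.
Start: joints at [1.093, 0.469, -0.049, 1.532, 0.024, 1.141, -0.082], TCP at [0.293, -0.608, 0.21] pointing down, gripper open.
Joint ranges: [-2.59, 2.59], [-0.33, 1.99], [-1.39, 1.29], [0.1, 2.45], [-1.04, 4.18], [0.21, 1.99], [-2.66, 2.66]. Speed limits (rad/s): [2.57, 2.57, 3.14, 3.14, 3.14, 3.14, 3.14].

## Interface

Orientations are given as [roll, pitch, yaw] about the fixed x, y, z axes, in that order (R = Rz(yaw) Ry(pitch) Rx(roll)).
In Python, from plant import robot gives the robot as it stands. Calls block until the motion is done:
- robot.goto(position, orientation): joint-space move of the TCP to a pose.
- robot.move_straight(position, vel=0.15, attitude=None, contact_N=None): straight line of the TCP; attitude=None keeps the orientation; vel is the mean speed in m/s. With contact_N (N) it stops when the force on the tool has changed by that much, and returns True; else False.
- robot.move_joints(angles): joint-space move.
- robot.grip(opening, strength=None): opening from 0.0 (shut) to 1.0 (fully open); strength is the grip in N (None keeps the last); returns when the fingers have stopped.
- robot.sleep(seconds).
- robot.inverse_kinematics(position, orientation): joint angles nearest the present ones, or None.
- robot.sense(): the state.
- robot.grab_frame(name): name is "scene" or "top" or "wrist"; returns a dict with "image" (420x560x3 uint8, red, green, blue), "range_z" (420x560 float32, m along the optical axis (not along the pixel's ray), 0 where there is no reading), "fx", "fy", "cx", "cy" (pixels), "dist_coeffs" ([k1, k2, p1, p2, k3] as OpenCV has them; the pictures are not rectified), "R" (3x3) and "t" (3): a world point X has camera coordinates R X + t. Camera axes: x right, y down, z forward; pixel columns grow to the right and rows downward; lengths in m; the calibration is good to about 2 mm. A picture is of the moment at which its call begins.
A pose or a line that the arm cannot do raises robot.IKError and nothing moves.
- robot.close_job(): hands the job in; it is judged then, once.
The state is a dict: "t": time; "joint_pos": joint angles; "joint_velocities": joint speeds; "effort": joint torques, N m; "tcp_pos": TCP position; "tcp_rot": TCP orientation; "wrist_force": force on the tool from outside, world axes, zero at the start; "torque": the same for the moment, N m; "opening": opening from 0.0 (shut) to 1.0 (fully open); "gripper_force": force on a finger pad.
Only numpy, scipy, OpenCV 4.12 (cv2) and the standard library are available. Lean on these libraries where they do the work, as an engineer would, in place of code of your own. Each camera call takes 0.05 s, during which the arm holds its last target. There are 200 camera calls.

## Task

The edge beveller is done with and the awl is wanted next. Press the stand's sprung knob fully down, turn the one empty cradle to the middle of the gap in the clear cover and let the knob come up again so that the stand is locked; lay the beveller in that cradle, handle outward with its butt by the end stop, without dropping it. Then press and turn once more until the awl lies locked in the middle of the gap with the beveller still in its cradle, let go, and leave the other things on the bench where they are.

Things in the scene. Friction and masses are not known exactly. Their poses are not given: they have to be found in the camera images.
- tool_stand: Revolving stand: round wooden foot 384 mm across, 14 mm high, origin at its underside's centre, z = turning axis. A turntable with five sloping cradles, 72 degrees apart, under a clear conical cover 37 mm off the tools' axes; its one gap, 108 degrees wide, looks along its -x. Cover: aluminium crown (120 mm across, top z = 190 mm) sloping down to a rim at radius 186 mm, z = 87 mm, on posts.
- turntable (a joint): Turntable angle (rad), growing anticlockwise seen from above; cradles every 1.2566 rad. 0 (or whole turns): the empty cradle faces the gap. The awl lies 1.2566 anticlockwise of the empty cradle, so it faces the gap at -1.2566 (or whole turns off). Pressed free, it turns easily with the knob (under 0.1 N m), no end stop within three turns.
- knob (a joint): How far the knob is pressed: 0 = up, 0.0115 m = fully down; its spring takes 4 N at first, 8 N fully down. Up, an index pin on it sits in one of 20 V notches (every 0.314 rad, four to a cradle, one exactly where a cradle faces the middle of the gap) and locks the turntable; pressed past 0.009 m it turns freely with the knob. Let up, the pin draws it to the nearest notch.
- knob_head (a point): Middle of the knob's head, on the turning axis: black fluted upright cylinder 50 mm across, 38 mm high (19 mm each way from this point), at z = 230 mm when up, on a thin stem above the crown (whose top is 41 mm below this point, 30 mm when pressed). Knob and turntable turn together; grip it across its sides from above, at any yaw.
- gap (a point): Fixed point in the gap, on the axis of a tool lying in the cradle that faces the gap, at the middle of the clear length between the cradle's two V blocks: 128 mm from the turning axis, z = 81 mm.
- empty_cradle (a point): The same point of the empty cradle, turning with it. A cradle: two wooden V blocks (90 degree V, 32 mm wide, 10 mm long, 44 mm clear between) on an upright 8 mm web, and a stop plate at the outer, lower end, 46 mm down the slope. A 22 mm tool in it has its axis through this point, radial, sloping 35 degrees down outward. The web's top is 18 mm below the axis; beside it 40 mm is free below.
- empty_butt (a point): Point on the empty cradle's axis where the beveller's butt point (beveller_butt) belongs, 42 mm outward and down the slope from empty_cradle.
- empty_front (a point): Point on the empty cradle's axis where the front of the beveller's handle (beveller_front) belongs, 25 mm inward and up the slope from empty_cradle, in the middle of the upper V block.
- awl_cradle (a point): The like point of the cradle that holds the awl (dark brown wooden handle, thin plain spike; fixed in its cradle). The other cradles hold two dark steel drive punches and a groover (dark brown handle, small cross fence near its end), also fixed.
- edge_beveller: The tool to put away, loose on the bench: light wooden handle, slim steel shank, 149 mm long, 22 mm thick, 0.07 kg. Origin at the centre of its underside; length along its y: handle (22 mm diameter) from y = -8 to +73 mm, blade to y = -75 mm; its axis is 11 mm above the origin. Held at about y = +30 mm, the fingers come between the cradle's V blocks.
- beveller_butt (a point): Point on the beveller's axis at the butt end of its handle (y = +72 mm).
- beveller_front (a point): Point on the beveller's axis near the front of its handle (y = +5 mm).
- bone_folder: Bystander: flat pale pointed bone blade, 136 x 23 x 8 mm, lying beside the beveller (which of the two is on which side varies).
- mallet: Bystander: wooden mallet, 198 mm long, at the left of the bench.
- thread_spool: Bystander: black thread spool, 62 mm high, at the left.
- sanding_block: Bystander: brown block 70 x 38 x 28 mm near the front edge.

How it is judged:
By the outcome, as a careful person would: the job done as asked, in the order asked, and still so for the second after the job is handed in, with the robot touching nothing.
It also fails if it takes over 72 s, if anything falls off the work surface, if the arm or the gripper's body presses on something with over 40 N, if the wrist force passes 120 N, or if a joint passes its speed limit or range.

## Working session

There is one attempt and no reset: what is moved stays moved. The work goes in short steps, each a Python script; the robot and the scene stay as the last script left them, time stands still between calls to the robot, and variables do not carry over. Pictures are saved under pics/ and viewed, at most 12 in all, crops included, and the job is handed in when it is done.

```bash
ls; mkdir -p pics; cat > h.py <<'E'
import numpy as np, cv2
from plant import robot
def snap(cam,name=None):
    f=robot.grab_frame(cam)
    if name: cv2.imwrite('pics/'+name,f['image'][:,:,::-1])
    return f
def cloud(f):
    h,w=f['range_z'].shape
    K=np.array([[f['fx'],0,f['cx']],[0,f['fy'],f['cy']],[0,0,1.]])
    uv=np.stack(np.meshgrid(np.arange(w),np.arange(h)),-1).reshape(-1,1,2).astype(float)
    n=cv2.undistortPoints(uv,K,np.array(f['dist_coeffs'])).reshape(-1,2)
    z=f['range_z'].reshape(-1)
    P=np.c_[n*z[:,None],z]
    W=(P-np.array(f['t']))@np.array(f['R'])
    W[z<=0]=np.nan
    return W.reshape(h,w,3)
E
python3 - <<'E'
from h import *
for c in ("top","scene"):
    f=snap(c,c+'1.png'); np.savez('/tmp/'+c,**{k:np.array(v) for k,v in f.items()})
    print(c,np.array(f['R']).round(2).tolist(),np.array(f['t']).round(3))
print(robot.nose_length,robot.sense())
E
```

```text
pics
top [[-0.02, -1.0, -0.01], [-0.99, 0.02, -0.11], [0.11, 0.01, -0.99]] [-0.002  0.589  1.156]
scene [[0.81, -0.59, -0.01], [-0.35, -0.46, -0.82], [0.48, 0.66, -0.58]] [-0.477  0.296  1.097]
0.011 {'t': 0.1, 'joint_pos': array([ 1.09310997,  0.46938819, -0.04864251,  1.53357574,  0.02410873,
        1.14098961, -0.08234305]), 'joint_velocities': array([ 6.50724669e-04, -3.77703865e-03, -1.04841747e-03, -2.96433320e-03,
        6.35307289e-05, -4.19494861e-04,  1.26449282e-03]), 'effort': array([ 8.97074988e-04, -5.11513960e+01, -4.70109656e-02, -2.38389766e+01,
        1.07902990e-02,  4.35597074e-03, -4.74625310e-06]), 'tcp_pos': array([ 0.29265595, -0.60763528,  0.20944752]), 'tcp_rot': array([-3.13981839e+00,  4.77500373e-05,  4.48818469e-01]), 'wrist_force': array([-0.32687132,  0.04886728, -0.17567628]), 'torque': array([-0.01837163, -0.00181734,  0.00823395]), 'gripper_force': 0.0, 'opening': 1.0013712035143076}
```

View pics/top1.png

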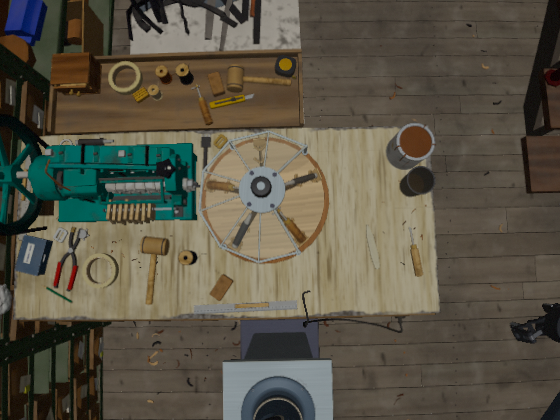

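View pics/scene1.png

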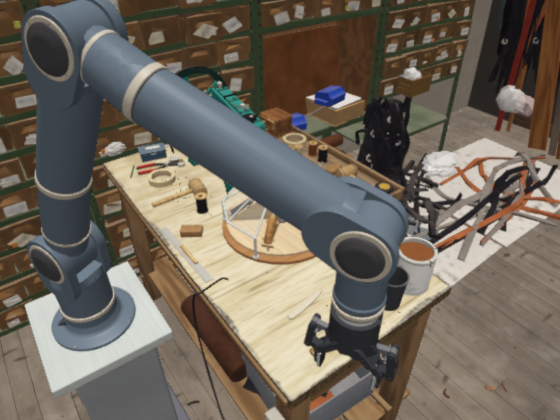

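```bash
python3 - <<'E'
from h import *
f=dict(np.load('/tmp/top.npz')); W=cloud(f); im=f['image']
cv2.imwrite('pics/c.png',cv2.resize(im[120:275,190:345],(775,775),interpolation=cv2.INTER_CUBIC)[:600][:,:,::-1])
cv2.imwrite('pics/c.png',cv2.resize(im[125:270,195:340],(600,600),interpolation=cv2.INTER_CUBIC)[:,:,::-1])
for p in [(261,186),(415,250),(410,230),(418,272),(373,245),(410,147),(420,180),(205,150)]: print(p,W[p[1],p[0]].round(4))
# knob head
m=(W[...,2]>.2)&(W[...,2]<.27)&(abs(W[...,1])<.3)&(W[...,0]>.4)
r,c=np.nonzero(m); s=(abs(c-261)<25)&(abs(r-186)<25); print('knob',W[r[s],c[s]].mean(0),np.ptp(W[r[s],c[s]],0),s.sum())
# beveller
sub=np.zeros_like(m); sub[225:285,400:432]=1
b=sub&(W[...,2]>.006)&(W[...,2]<.04); Q=W[b]; 
u,sv,vt=np.linalg.svd(Q[:,:2]-Q[:,:2].mean(0)); print('bev',Q.mean(0),vt[0],len(Q)); t=(Q[:,:2]-Q[:,:2].mean(0))@vt[0]; print(t.min(),t.max(),Q[:,2].max())
# foot rim: z ~ 0.014 
ft=(W[...,2]>.008)&(W[...,2]<.02)
ft[:125]=0;ft[270:]=0;ft[:,:195]=0;ft[:,335:]=0
(cx,cy),rad=cv2.minEnclosingCircle(W[ft][:,:2].astype(np.float32)); print('foot',cx,cy,rad)
E
```

```text
(261, 186) [0.6217 0.0249 0.2417]
(415, 250) [ 0.4596 -0.4124  0.0219]
(410, 230) [ 0.5192 -0.4043  0.0112]
(418, 272) [ 0.3954 -0.4173  0.0235]
(373, 245) [ 0.4776 -0.2911  0.0128]
(410, 147) [ 0.7488 -0.3909  0.0994]
(420, 180) [ 0.6656 -0.4365  0.0324]
(205, 150) [0.777  0.2051 0.0125]
knob [0.61923073 0.02586676 0.24081642] [0.05078215 0.0511352  0.03992391] 358
bev [ 0.43958004 -0.41430456  0.01812088] [-0.99504772 -0.09939836] 323
-0.09212419205369271 0.06959108044249548 0.028374073761672225
foot 0.6220487952232361 0.027719207108020782 0.2801802456378937
```

View pics/c.png

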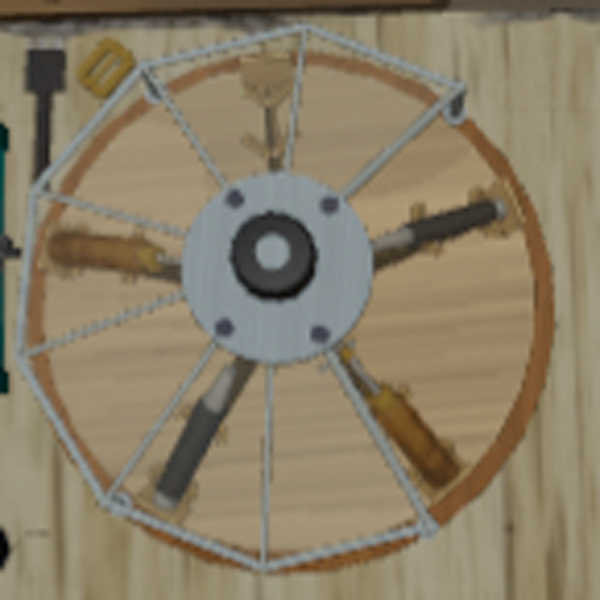

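```bash
cat >> h.py <<'E'
def ray(f,px,z):
    K=np.array([[f['fx'],0,f['cx']],[0,f['fy'],f['cy']],[0,0,1.]])
    n=cv2.undistortPoints(np.array(px,float).reshape(-1,1,2),K,np.array(f['dist_coeffs'])).reshape(-1,2)
    R=np.array(f['R']);C=-R.T@np.array(f['t']); D=np.c_[n,np.ones(len(n))]@R
    return C+D*((z-C[2])/D[:,2])[:,None]
E
python3 - <<'E'
from h import *
from scipy.optimize import least_squares as ls
f=dict(np.load('/tmp/top.npz')); W=cloud(f)
s=145/600
n=np.array([(460,95),(305,28),(143,68),(38,190),(22,352),(112,500),(265,568),(432,525)])*s+[195,125]
P=ray(f,n,.087)[:,:2]
# fit center & yaw: nodes at gap angle +54+36k
def m(p): a=p[2]+np.radians(54+36*np.arange(8)); return (p[:2]+p[3]*np.c_[np.cos(a),np.sin(a)]-P).ravel()
r=ls(m,[.62,.026,-1.6,.186]); print('centre,gap dir,rad',r.x,np.degrees(r.x[2]),abs(r.fun).max())
c=r.x[:2]
t=(W[...,2]>.244)&(W[...,2]<.256)&(np.hypot(W[...,0]-.62,W[...,1]-.026)<.05); print('knob top',W[t].mean(0),t.sum())
cr=np.array([(265,75),(488,210),(425,445),(170,485),(70,250)])*s+[195,125]
for p in ray(f,cr,.075): print(np.degrees(np.arctan2(*(p[:2]-c)[::-1])))
sub=np.zeros(t.shape,bool); sub[225:285,400:432]=1
b=sub&(W[...,2]>.016)&(W[...,2]<.04); Q=W[b]; M=np.median(Q,0)
u,sv,vt=np.linalg.svd(Q[:,:2]-Q[:,:2].mean(0)); t=(Q[:,:2]-Q[:,:2].mean(0))@vt[0]; print('bev',Q.mean(0),vt[0],np.percentile(t,[1,99]),len(Q))
E
```

```text
centre,gap dir,rad [ 0.6211455   0.02428307 -1.66696528  0.18426767] -95.51007491051598 0.0037378771663290067
knob top [0.62247697 0.02695891 0.24521131] 85
4.616055649342319
-68.22718821349538
-138.86778832712676
147.53907486210423
76.86586781761746
bev [ 0.43006922 -0.41546018  0.02128811] [-0.98912698 -0.14706396] [-0.05507406  0.04633992] 220
```

```bash
python3 - <<'E'
from h import *
f=dict(np.load('/tmp/top.npz')); W=cloud(f)
t=np.hypot(W[...,0]-.622,W[...,1]-.026)<.02
print('knob z',np.nanpercentile(W[t][:,2],[10,50,90]))
t=(abs(np.hypot(W[...,0]-.622,W[...,1]-.026)-.05)<.006)&(W[...,2]>.17); print('crown z',np.nanmedian(W[t][:,2]))
for y in range(-180,180,30):
    q=robot.inverse_kinematics([.622,.0258,.218],[np.pi,0,np.radians(y)]); print(y,None if q is None else np.round(q,2))
E
```

```text
knob z [0.2411504  0.24310376 0.24536019]
crown z 0.1905601326196048
-180 [ 0.45  0.49 -0.8   1.62  0.37  1.18  1.14]
-150 [ 0.65  0.65 -1.18  1.61  0.62  1.3   1.47]
-120 [ 0.65  0.65 -1.18  1.61  0.62  1.3   1.99]
-90 [ 0.65  0.65 -1.18  1.61  0.62  1.3   2.52]
-60 [-0.85  0.59  1.11  1.7  -0.56  1.22 -2.21]
-30 [ 0.11  0.39 -0.29  1.64  0.12  1.12 -2.31]
0 [ 0.17  0.4  -0.38  1.64  0.16  1.13 -1.82]
30 [ 0.26  0.42 -0.5   1.63  0.22  1.14 -1.35]
60 [ 0.32  0.44 -0.59  1.63  0.26  1.15 -0.86]
90 [ 0.37  0.46 -0.66  1.63  0.3   1.16 -0.37]
120 [ 0.41  0.47 -0.73  1.63  0.34  1.17  0.13]
150 [ 0.46  0.5  -0.8   1.62  0.38  1.19  0.62]
```

```bash
cat >> h.py <<'E'
KX,KY=.622,.0258
def S(): 
    s=robot.sense(); print('t%.1f'%s['t'],s['tcp_pos'].round(4),s['tcp_rot'].round(3),'F',s['wrist_force'].round(1),'op %.3f'%s['opening'],'g %.0f'%s['gripper_force']); return s
def spin(deg,yaw0,z):
    o=[np.pi,0,np.radians(yaw0)]
    robot.goto([KX,KY,.32],o); robot.grip(1.0)
    robot.move_straight([KX,KY,z]); robot.grip(0.0,50); S()
    p=robot.sense()['tcp_pos']
    c=robot.move_straight([p[0],p[1],z-.016],vel=.03,contact_N=22); print('stop',c); S()
    q=np.array(robot.sense()['joint_pos'])
    for k in range(3):
        q[6]+=np.radians(deg/3); robot.move_joints(q)
    S()
def letup(z):
    p=robot.sense()['tcp_pos']
    robot.move_straight([p[0],p[1],z],vel=.04); S()
    robot.grip(1.0); robot.move_straight([p[0],p[1],.32],vel=.2); S()
E
python3 - <<'E'
from h import *
q=robot.sense()['joint_pos']
robot.goto([.45,-.35,.32],[np.pi,0,1.5])
spin(-99.9,140,.214)
E
```

```text
t4.4 [0.6228 0.0264 0.2153] [3.139e+00 2.000e-03 2.444e+00] F [-0.2  1.8  4.3] op 0.547 g 51
stop True
t4.7 [0.6229 0.0264 0.2121] [3.141e+00 2.000e-03 2.443e+00] F [-2.1 -1.4  7. ] op 0.547 g 51
t6.6 [0.6247 0.0264 0.2139] [ 3.137 -0.005  0.699] F [ 1.8 -0.1  6.8] op 0.544 g 51
```

```bash
python3 - <<'E'
from h import *
f=snap('top')
cv2.imwrite('pics/c2.png',cv2.resize(f['image'][125:270,195:340],(500,500),interpolation=cv2.INTER_CUBIC)[:,:,::-1])
E
```

```text
(no output)
```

View pics/c2.png

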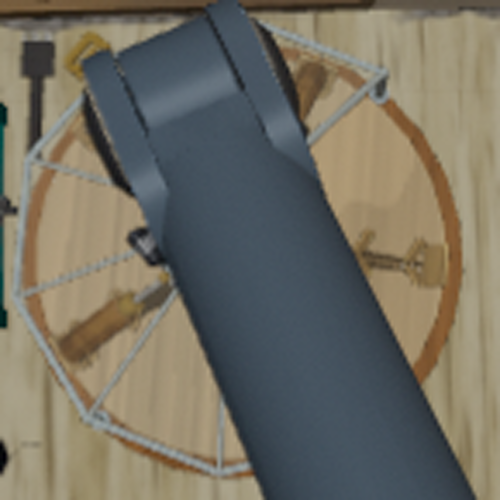

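```bash
python3 - <<'E'
from h import *
p=robot.sense()['tcp_pos']
for dz in (.003,.006):
    print(robot.move_straight([p[0],p[1],p[2]-dz],vel=.015,contact_N=20)); S()
f=snap('top'); print([np.degrees(np.arctan2(*(x[:2]-[.6215,.025])[::-1])) for x in ray(f,[[320.3,201]],.075)])
letup(.2255)
q=robot.sense()['joint_pos']; robot.goto([.47,-.25,.35],[np.pi,0,1.5])
f=snap('top'); np.savez('/tmp/top2',**{k:np.array(v) for k,v in f.items()})
cv2.imwrite('pics/c3.png',cv2.resize(f['image'][125:270,195:340],(600,600),interpolation=cv2.INTER_CUBIC)[:,:,::-1])
W=cloud(f);t=np.hypot(W[...,0]-.622,W[...,1]-.026)<.02
print('knob z',np.nanpercentile(W[t][:,2],[10,50,90]))
E
```

```text
False
t6.9 [0.6248 0.0263 0.212 ] [ 3.139e+00 -1.000e-03  6.990e-01] F [-1.  -0.2  7.2] op 0.547 g 51
False
t7.2 [0.625  0.0263 0.2115] [ 3.137e+00 -1.000e-03  6.990e-01] F [-5.9 -0.8 19.1] op 0.547 g 52
[np.float64(-96.35147208848564)]
t7.9 [0.6246 0.0263 0.2236] [3.141 0.    0.7  ] F [  4.7   0.8 -12.2] op 0.543 g 55
t9.0 [0.6244 0.0262 0.319 ] [3.14 0.   0.7 ] F [ 0.1  0.2 -1.2] op 0.999 g 0
knob z [0.24838372 0.25067832 0.25305501]
```

View pics/c3.png

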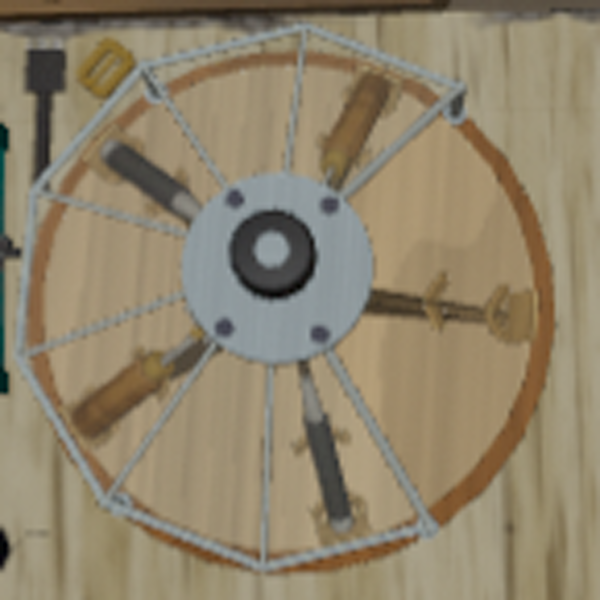

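The empty cradle (blocks at crop 438,300 and 508,310) now faces the gap and the knob is up. Now the beveller and a close look at the cradle.

```bash
python3 - <<'E'
from h import *
f=snap('wrist','w0.png'); np.savez('/tmp/w0',**{k:np.array(v) for k,v in f.items()})
robot.goto([.43,-.415,.22],[np.pi,0,1.5]); f=snap('wrist','w1.png'); np.savez('/tmp/w1',**{k:np.array(v) for k,v in f.items()})
W=cloud(f); S()
m=(W[...,2]>.006)&(W[...,2]<.04)&(abs(W[...,0]-.44)<.12)&(abs(W[...,1]+.415)<.05)
from scipy.optimize import least_squares as ls
Q=W[m&(W[...,2]>.0175)]
mu=Q.mean(0)[:2]; vt=np.linalg.svd(Q[:,:2]-mu,full_matrices=False)[2][0]; vt*=-np.sign(vt[0])
t=(W[m][:,:2]-mu)@vt; th=(Q[:,:2]-mu)@vt
print(mu,vt,np.percentile(t,[.2,99.8]),np.percentile(th,[.5,99.5]),len(Q),np.percentile(Q[:,2],[50,98]))
print('table z',np.nanmedian(W[(abs(W[...,2])<.006)][:,2]))
im=np.hstack([cv2.imread('pics/w0.png'),cv2.imread('pics/w1.png')]); cv2.imwrite('pics/w01.png',cv2.resize(im,(800,300)))
E
```

```text
t11.3 [ 0.4323 -0.4132  0.2219] [3.139e+00 1.000e-03 1.504e+00] F [ 0.2 -0.3 -0.4] op 1.001 g 0
[ 0.42916263 -0.4168005 ] [-0.99074463 -0.13573899] [-0.1014704   0.04462674] [-0.04764148  0.04306422] 1155 [0.02040938 0.02236672]
table z -0.0010081521116844412
```

View pics/w01.png

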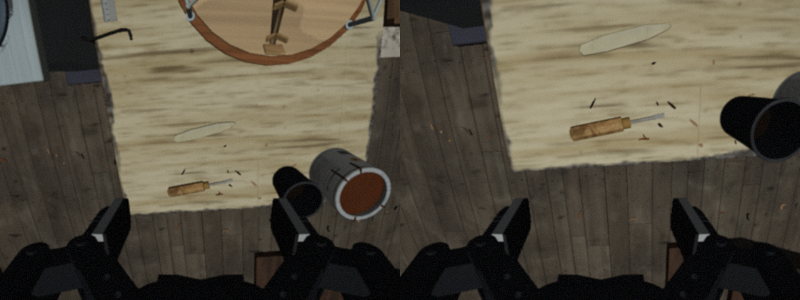

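```bash
python3 - <<'E'
from h import *
for n in ('top2','w0'):
    f=dict(np.load('/tmp/%s.npz'%n)); W=cloud(f)
    for c in ([.6228,.0262],):
        d=W[...,:2]-c; g=np.radians(-95.5); o=np.array([np.cos(g),np.sin(g)]); l=np.array([-o[1],o[0]])
        r=d@o; s=d@l; z=W[...,2]
        for a,b in ((.095,.12),(.14,.155),(.155,.18),(.095,.18)):
            m=(r>a)&(r<b)&(abs(s)<.03)&(z>.03)&(z<.13)
            if m.sum(): print(n,a,b,m.sum(),'s mid %.4f mean %.4f'%((np.percentile(s[m],2)+np.percentile(s[m],98))/2,s[m].mean()),np.percentile(s[m],[2,98]).round(4),'r',np.percentile(r[m],[2,98]).round(4),'z',np.percentile(z[m],[2,50,98]).round(4))
    t=np.hypot(W[...,0]-.622,W[...,1]-.026)<.022
    t&=W[...,2]>.235
    print('top knob',np.c_[np.nanpercentile(W[t],[3,97],axis=0)].mean(0))
    # crown
    t=(abs(W[...,2]-.19)<.006)&(np.hypot(W[...,0]-.622,W[...,1]-.026)<.075)
    if t.sum()>50: print('crown',cv2.minEnclosingCircle(W[t][:,:2].astype(np.float32)))
for yaw0,sg in ((-172.2,1),(7.8,-1)):
    q=robot.inverse_kinematics([.4276,-.417,.0145],[np.pi,0,np.radians(yaw0)]); print(yaw0,q)
E
```

```text
top2 0.095 0.12 121 s mid 0.0001 mean -0.0031 [-0.0268  0.027 ] r [0.0962 0.1187] z [0.0302 0.063  0.0966]
top2 0.14 0.155 86 s mid 0.0008 mean -0.0007 [-0.0263  0.0278] r [0.141  0.1547] z [0.0305 0.0516 0.0673]
top2 0.155 0.18 109 s mid 0.0006 mean -0.0016 [-0.0275  0.0288] r [0.1563 0.1735] z [0.0304 0.0502 0.0648]
top2 0.095 0.18 396 s mid 0.0001 mean -0.0015 [-0.0283  0.0285] r [0.0972 0.1723] z [0.0302 0.049  0.0949]
top knob [0.62160943 0.02571874 0.25070154]
crown ((0.6215922832489014, 0.026376022025942802), 0.06000713258981705)
w0 0.095 0.12 701 s mid 0.0002 mean 0.0007 [-0.0251  0.0255] r [0.0959 0.1191] z [0.0301 0.0774 0.0959]
w0 0.14 0.155 351 s mid 0.0008 mean 0.0017 [-0.018   0.0196] r [0.1405 0.1543] z [0.0301 0.0567 0.065 ]
w0 0.155 0.18 463 s mid -0.0024 mean -0.0015 [-0.0222  0.0173] r [0.1553 0.1747] z [0.0302 0.0519 0.0618]
w0 0.095 0.18 1803 s mid -0.0007 mean 0.0001 [-0.0241  0.0228] r [0.0975 0.1739] z [0.0301 0.0569 0.0948]
top knob [nan]
-172.2 [ 1.34751601  0.78580436 -0.9305791   1.84518737  0.78665983  0.92943391
  1.75499088]
7.8 [ 0.9436413   0.59855192 -0.32577086  1.86860268  0.2774582   0.71860086
 -0.97435785]
  return np.nanmean(a, axis, out=out, keepdims=keepdims)
```

```bash
cat >> h.py <<'E'
from scipy.spatial.transform import Rotation as Ro
C=np.array([.6220,.0263]); ga=np.radians(-95.5); O=np.array([np.cos(ga),np.sin(ga),0])
c35,s35=np.cos(np.radians(35)),np.sin(np.radians(35))
D=np.array([0,0,-s35])+O*c35; N=np.array([0,0,-c35])-O*s35
G=np.array([*(C+.128*O[:2]),.081])
def place_rpy(sg): 
    x=sg*D; return Ro.from_matrix(np.c_[x,np.cross(N,x),N]).as_euler('xyz')
E
python3 - <<'E'
from h import *
print(G,D,N)
for sg in (1,-1):
    o=place_rpy(sg); print(sg,o.round(3))
    for a,b in ((.11,.02),(.03,0),(0,0)):
        q=robot.inverse_kinematics(G-N*a+D*b,o); print(None if q is None else q.round(2))
E
```

```text
[ 0.60973174 -0.10111071  0.081     ] [-0.07851224 -0.81538083 -0.57357644] [ 0.05497487  0.5709358  -0.81915204]
1 [-3.142  0.611 -1.667]
[-0.07  0.76  0.91  1.64 -1.01  1.6  -2.12]
[-0.06  0.72  0.72  1.73 -1.    1.4  -2.16]
[ 0.03  0.7   0.53  1.75 -0.94  1.27 -2.21]
-1 [-3.142 -0.611  1.475]
[ 1.03  0.75 -0.84  1.56 -0.07  1.17  0.24]
[ 0.97  0.79 -0.86  1.66 -0.04  1.    0.18]
[ 0.95  0.82 -0.86  1.69 -0.02  0.95  0.17]
```

Option −1 (grasp yaw 7.8°) is clean.

```bash
python3 - <<'E'
from h import *
o=[np.pi,0,np.radians(7.8)]
g=[.4276,-.417]
robot.goto([*g,.10],o); robot.sleep(.3); S()
print(robot.move_straight([*g,.0145],vel=.08,contact_N=15)); robot.sleep(.2); S()
robot.grip(0.0,30); S()
robot.move_straight([*g,.20],vel=.15); robot.sleep(.3); S()
W=cloud(snap('top','t4.png')); f=snap('wrist','w4.png')
E
```

```text
t12.8 [ 0.4277 -0.4171  0.1003] [ 3.141 -0.     0.136] F [-0.1  0.2 -0.2] op 1.002 g 0
False
t14.2 [ 0.4278 -0.4172  0.015 ] [ 3.141e+00 -1.000e-03  1.360e-01] F [-0.3  0.2  0.2] op 0.997 g 0
t14.9 [ 0.4276 -0.417   0.0145] [-3.142  0.     0.136] F [0.1 0.1 0.4] op -0.000 g 0
t16.6 [ 0.4275 -0.4169  0.1996] [-3.141  0.     0.136] F [-0.1 -0.7  0.7] op 0.002 g 0
```

View pics/w4.png

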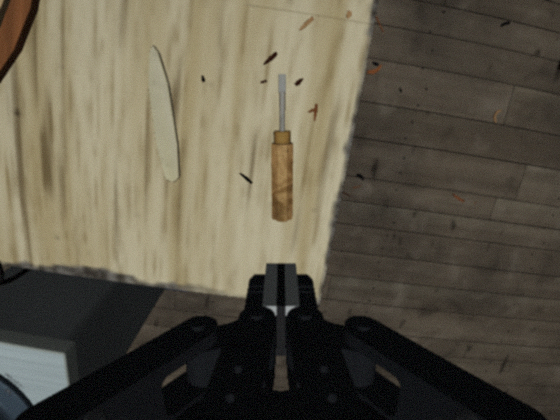

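```bash
cat >> h.py <<'E'
def bev(f):
    W=cloud(f); m=(W[...,2]>.006)&(W[...,2]<.04)&(abs(W[...,0]-.44)<.16)&(abs(W[...,1]+.415)<.06)
    Q=W[m&(W[...,2]>.0165)]; mu=np.median(Q,0)[:2]; vt=np.linalg.svd(Q[:,:2]-mu,full_matrices=False)[2][0]; vt*=-np.sign(vt[0])
    t=(W[m][:,:2]-mu)@vt; th=(Q[:,:2]-mu)@vt; b=np.percentile(th,99.5)
    print('mu',mu,'d',vt,np.degrees(np.arctan2(vt[1],vt[0])),'all',np.percentile(t,[.2,99.8]),'handle',np.percentile(th,[.5,99.5]),len(Q),'y30',mu+vt*(b-.043),'z',np.percentile(Q[:,2],[50,98]))
E
python3 - <<'E'
from h import *
bev(dict(np.load('/tmp/w1.npz'))); bev(dict(np.load('/tmp/top.npz'))); bev(dict(np.load('/tmp/top2.npz')))
robot.grip(1.0); f=snap('wrist'); bev(f); bev(snap('top'))
R=f['R'];print('cam',-R.T@f['t'],R.round(3).tolist()); W=cloud(f); 
for p in [(282,215),(282,150),(170,120),(283,80)]: print(p,W[p[1],p[0]], f['range_z'][p[1],p[0]])
E
```

```text
mu [ 0.42975575 -0.41616888] d [-0.99113895 -0.13282913] -172.36689218081577 all [-0.10080582  0.04528348] handle [-0.0472664   0.04436379] 1330 y30 [ 0.42840405 -0.41635003] z [0.02005588 0.02224268]
mu [ 0.43009694 -0.41494434] d [-0.98921993 -0.14643747] -171.5794709738652 all [-0.15699191  0.13215573] handle [-0.06208458  0.04679803] 218 y30 [ 0.42633985 -0.41550052] z [0.02130017 0.0271925 ]
  return _methods._mean(a, axis=axis, dtype=dtype,
  ret = um.true_divide(
Traceback (most recent call last):
  File "h.py", line 48, in bev
    Q=W[m&(W[...,2]>.0165)]; mu=np.median(Q,0)[:2]; vt=np.linalg.svd(Q[:,:2]-mu,full_matrices=False)[2][0]; vt*=-np.sign(vt[0])
                                                       ~~~~~~~~~~~~~~~~~~~~~~~~~~~~~~~~~~~~~~~~~~~~~~~~^^^
IndexError: index 0 is out of bounds for axis 0 with size 0
```

```bash
python3 - <<'E'
from h import *
robot.grip(1.0); f=snap('wrist'); bev(f)
R=f['R'];print('cam',-R.T@f['t'],R.round(3).tolist()); W=cloud(f); 
for p in [(282,215),(282,150),(170,120),(283,80)]: print(p,W[p[1],p[0]], f['range_z'][p[1],p[0]])
E
```

```text
mu [ 0.43255635 -0.4166635 ] d [-0.99069937 -0.13606892] -172.1795652219171 all [-0.09894099  0.04779374] handle [-0.04525897  0.04576858] 1476 y30 [ 0.42981353 -0.41704021] z [0.02010151 0.02218128]
cam [ 0.50687661 -0.40541316  0.36245964] [[0.136, -0.991, 0.001], [-0.941, -0.129, 0.312], [-0.309, -0.043, -0.95]]
(282, 215) [ 0.39297089 -0.42282417  0.02028739] 0.36104012
(282, 150) [ 0.45980903 -0.41357907  0.02004515] 0.3402142
(170, 120) [ 0.47304491 -0.29781605  0.00614192] 0.34434694
(283, 80) [ 0.52535247 -0.40554024  0.01001755] 0.3291371
```

```bash
python3 - <<'E'
from h import *
o=[np.pi,0,np.radians(7.8)]
g=[.4288,-.4168]
robot.grip(.5); S()
robot.move_straight([*g,.03],vel=.15); robot.sleep(.2); S()
print(robot.move_straight([*g,.004],vel=.02,contact_N=5)); s=S()
z=s['tcp_pos'][2]+.0015
robot.move_straight([*g,z],vel=.02)
robot.grip(0.0,40); S(); robot.sleep(.2); S()
E
```

```text
t18.0 [ 0.4276 -0.417   0.2   ] [-3.142 -0.     0.136] F [-0.2 -0.3  1.1] op 0.498 g 0
t19.5 [ 0.4292 -0.4172  0.0308] [ 3.14e+00 -1.00e-03  1.36e-01] F [0.4 0.2 0.2] op 0.498 g 0
False
t21.0 [ 0.4288 -0.4169  0.0041] [ 3.141 -0.     0.136] F [-0.4  0.4 -0.1] op 0.502 g 0
t21.7 [ 0.4288 -0.4168  0.0056] [-3.142  0.     0.136] F [ 0.5 -0.4  0.4] op -0.000 g 0
t21.9 [ 0.4288 -0.4168  0.0056] [ 3.142 -0.     0.136] F [-0.4  0.8  0.2] op -0.004 g 0
```

```bash
python3 - <<'E'
from h import *
a=snap('wrist')['image']; b=snap('scene')['image']
np.save('/tmp/b.npy',b)
im=np.hstack([cv2.resize(a,(400,300)),cv2.resize(b[230:410,260:500],(400,300),interpolation=cv2.INTER_CUBIC)])
cv2.imwrite('pics/ws5.png',im[:,:,::-1])
E
```

```text
(no output)
```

View pics/ws5.png

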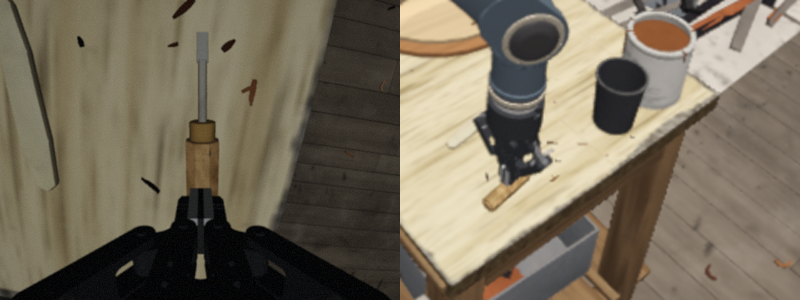

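```bash
python3 - <<'E'
from h import *
f=snap('wrist'); W=cloud(f); s=S()
R=f['R'];print('cam',-R.T@f['t'])
for v in range(225,330,8): print(v,[tuple(W[v,u].round(4)) for u in (272,281,290)],f['image'][v,281])
f=snap('scene'); W=cloud(f)
m=(np.hypot(W[...,0]-.429,W[...,1]+.417)<.03)&(W[...,2]>.0)&(W[...,2]<.12)
for lo in np.arange(0,.1,.01):
    k=m&(W[...,2]>=lo)&(W[...,2]<lo+.01)
    if k.sum(): print(lo.round(2),k.sum(),W[k].mean(0).round(3),f['image'][k].mean(0).round())
E
```

```text
t22.1 [ 0.4288 -0.4168  0.0056] [-3.142  0.     0.136] F [-0.4  0.4 -0.3] op 0.001 g 0
cam [ 0.50807876 -0.40521247  0.16808152]
225 [(np.float64(0.4533), np.float64(-0.4089), np.float64(0.0199)), (np.float64(0.4544), np.float64(-0.4129), np.float64(0.0212)), (np.float64(0.4545), np.float64(-0.417), np.float64(0.0199))] [125  99  66]
233 [(np.float64(0.4497), np.float64(-0.4094), np.float64(0.0204)), (np.float64(0.4503), np.float64(-0.4135), np.float64(0.0204)), (np.float64(0.4514), np.float64(-0.4174), np.float64(0.0219))] [123 105  68]
241 [(np.float64(0.4456), np.float64(-0.4099), np.float64(0.02)), (np.float64(0.4469), np.float64(-0.4139), np.float64(0.0218)), (np.float64(0.4473), np.float64(-0.418), np.float64(0.0215))] [120  94  61]
249 [(np.float64(0.4421), np.float64(-0.4104), np.float64(0.0212)), (np.float64(0.4424), np.float64(-0.4145), np.float64(0.0207)), (np.float64(0.4436), np.float64(-0.4186), np.float64(0.0219))] [116  88  58]
257 [(np.float64(0.4376), np.float64(-0.4109), np.float64(0.0202)), (np.float64(0.4387), np.float64(-0.4151), np.float64(0.0213)), (np.float64(
[... 1648 characters left out ...]
77), np.float64(0.0724))] [30 28 29]
329 [(np.float64(0.44), np.float64(-0.4119), np.float64(0.0771)), (np.float64(0.4301), np.float64(-0.4161), np.float64(0.0634)), (np.float64(0.4408), np.float64(-0.4175), np.float64(0.0772))] [22 23 22]
0.0 98 [ 0.428 -0.425  0.002] [213. 199. 164.]
0.01 87 [ 0.428 -0.425  0.016] [172. 142.  98.]
0.02 52 [ 0.416 -0.422  0.022] [184. 153. 105.]
0.03 29 [ 0.422 -0.422  0.036] [105.  97.  87.]
0.04 27 [ 0.422 -0.421  0.046] [85. 83. 80.]
0.05 31 [ 0.421 -0.423  0.055] [73. 73. 73.]
0.06 19 [ 0.419 -0.418  0.065] [98. 96. 91.]
0.07 51 [ 0.419 -0.421  0.076] [60. 58. 56.]
0.08 63 [ 0.425 -0.428  0.083] [62. 62. 61.]
0.09 38 [ 0.415 -0.419  0.095] [40. 41. 42.]
```

The wrist and scene depth agree: the closed fingertips are at z≈0.027 with the TCP reading 0.0056, so the fingers end about 32 mm short of where `nose_length` puts them. I'll find the bench by touch instead.

```bash
python3 - <<'E'
from h import *
g=[.4288,-.4168]
robot.move_straight([*g,.035],vel=.1); robot.grip(.5); robot.sleep(.2)
robot.move_straight([*g,-.008],vel=.08)
robot.sleep(.2); S()
c=robot.move_straight([*g,-.034],vel=.02,contact_N=5); print(c); s=S()
z=s['tcp_pos'][2]+.005
if c:
    robot.move_straight([*g,z],vel=.03)
    robot.grip(0.0,40); s=S()
    if s['opening']>.1:
        robot.move_straight([*g,.20],vel=.15); robot.sleep(.2); S()
f=snap('wrist','w6.png')
E
```

```text
t24.1 [ 0.4292 -0.4171 -0.0074] [ 3.141e+00 -1.000e-03  1.360e-01] F [ 0.  -1.  -0.8] op 0.498 g 0
True
t24.9 [ 0.4288 -0.4167 -0.0227] [-3.141e+00  1.000e-03  1.360e-01] F [0.1 1.1 5.1] op 0.499 g 2
t25.6 [ 0.4287 -0.4168 -0.0177] [-3.14e+00  1.00e-03  1.36e-01] F [-0.3 -0.4  1.4] op 0.247 g 39
t27.4 [ 0.4286 -0.4166  0.1994] [-3.139e+00  2.000e-03  1.360e-01] F [ 0.  -0.7 -1.3] op 0.246 g 39
```

View pics/w6.png

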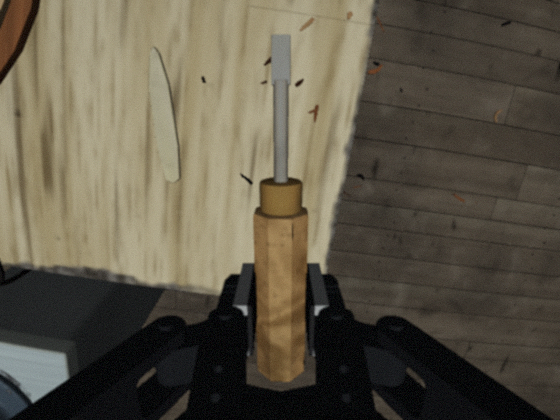

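```bash
cat >> h.py <<'E'
def held(f):
    W=cloud(f); rgb=f['image'].astype(int)
    m=np.zeros(W.shape[:2],bool); m[178:392,272:292]=1
    m&=(f['range_z']>.05)&(f['range_z']<.24)
    m&=(rgb[...,0]-rgb[...,2]>25)
    P=W[m]; s=robot.sense(); zt=Ro.from_euler('xyz',s['tcp_rot']).as_matrix()[:,2]
    mu=np.median(P,0); d=np.linalg.svd(P-mu,full_matrices=False)[2][0]
    d*=np.sign(d@(s['tcp_pos']+0-(-f['R'].T@f['t'])-zt*((s['tcp_pos']+f['R'].T@f['t'])@zt)))
    t=(P-mu)@d; e=np.percentile(t,[.5,99.5]); n=zt-(zt@d)*d; n/=np.linalg.norm(n)
    ax=mu+.011*n
    butt=ax+d*(e[1]-.001)
    return butt,d,e,m.sum(),s
E
python3 - <<'E'
from h import *
b,d,e,n,s=held(snap('wrist')); print('butt',b,'d',d,'len',np.ptp(e),n,e)
tc=s['tcp_pos']; p=b-.042*d; print('y30 pt',p,'rel tcp',p-tc)
o=place_rpy(-1)
H=G-N*(.13-.0287)+D*.02   # TCP hover: axis .13 above cradle axis
robot.goto([.45,-.33,.30],[np.pi,0,np.radians(45)])
robot.goto(H,o); robot.sleep(.3); S()
b,d,e,n,s=held(snap('wrist')); p=b-.042*d
R=Ro.from_euler('xyz',s['tcp_rot']).as_matrix()
print('d',d,'want',D,'y30',p,'rel tcp in tool',R.T@(p-s['tcp_pos']),'len',np.ptp(e),n)
print('axis offset from G in (D,lat,N)',np.array([D,np.cross(N,D),N])@(p-G))
E
```

```text
butt [ 0.38815981 -0.42205426  0.22849889] d [-0.99029266 -0.136113    0.02817265] len 0.09111253905112218 3977 [-0.03936048  0.05175206]
y30 pt [ 0.4297521  -0.41633751  0.22731563] rel tcp [0.00103458 0.00037159 0.02767906]
t29.4 [ 0.6027 -0.1758  0.1535] [ 3.14  -0.609  1.475] F [ 1.   0.1 -0.4] op 0.247 g 39
d [-0.07964591 -0.83304988 -0.5474344 ] want [-0.07851224 -0.81538083 -0.57357644] y30 [ 0.60137322 -0.1909954   0.17696833] rel tcp in tool [ 0.00093025  0.00026281 -0.02823447] len 0.09114664768342814 4006
axis offset from G in (D,lat,N) [ 0.01890133 -0.00029502 -0.13039055]
```

Offset is purely along the tool axis (−28.2 mm), consistent in both poses. Lowering into the cradle.

```bash
python3 - <<'E'
from h import *
B=G+N*.0282+D*.0005
M=np.array([D,np.cross(N,D),N])
robot.move_straight(B-N*.035,vel=.12); robot.sleep(.2); S()
c=robot.move_straight(B+N*.003,vel=.02,contact_N=5); print(c); s=S(); print('from nominal (D,lat,N)',(M@(s['tcp_pos']-B)).round(4))
b,d,e,n,s=held(snap('wrist')); print('axis off G',(M@(b-.042*d-G)).round(4),d)
f=snap('top'); cv2.imwrite('pics/c7.png',cv2.resize(f['image'][125:270,195:340],(600,600),interpolation=cv2.INTER_CUBIC)[:,:,::-1])
snap('wrist','w7.png')
E
```

```text
t30.6 [ 0.6097 -0.1063  0.0867] [ 3.141 -0.61   1.474] F [ 0.9  0.4 -0.7] op 0.241 g 39
True
t32.2 [ 0.613  -0.0857  0.0573] [ 3.138 -0.611  1.474] F [ 1.1 -0.5  3.1] op 0.246 g 40
from nominal (D,lat,N) [ 0.0003 -0.0018  0.0002]
axis off G [ 0.0058 -0.0019  0.0004] [-0.07969271 -0.82813932 -0.5548282 ]
```

View pics/w7.png

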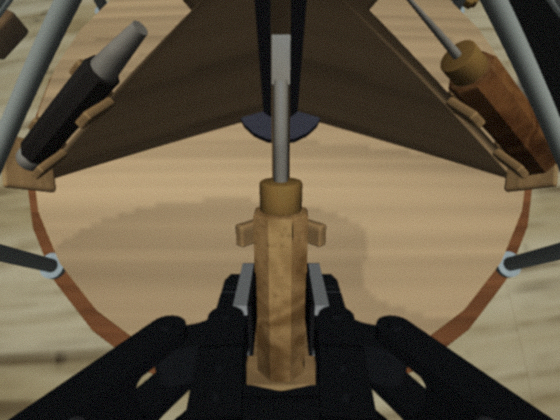

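Contact is at the nominal height, with the handle between the V block's ears (wrist image around 245,235 and 315,235). I'll release and then check it.

```bash
python3 - <<'E'
from h import *
p=robot.sense()['tcp_pos']
robot.grip(.45); robot.grip(.8)
robot.move_straight(p-N*.10,vel=.1); robot.sleep(.2); S()
f=snap('wrist'); W=cloud(f); M=np.array([D,np.cross(N,D),N])
L=(W-G)@M.T; rgb=f['image'].astype(int)
m=(abs(L[...,0])<.1)&(abs(L[...,1])<.008)&(L[...,2]<-.006)&(L[...,2]>-.03)
print('handle D range',np.percentile(L[m][:,0],[1,99]),'lat',np.median(L[m][:,1]),'top N by D:',[np.median(L[m&(abs(L[...,0]-a)<.006)][:,2]).round(4) for a in (-.02,0,.02,.035)])
cv2.imwrite('pics/w8.png',f['image'][:,:,::-1])
E
```

```text
t34.4 [ 0.6073 -0.1423  0.1387] [ 3.141 -0.611  1.474] F [0.5 0.8 0.2] op 0.799 g 0
handle D range [-0.0439041   0.04990982] lat -0.0004834095262366524 top N by D: [np.float64(-0.0098), np.float64(-0.0097), np.float64(-0.0099), np.float64(-0.0099)]
```

View pics/w8.png

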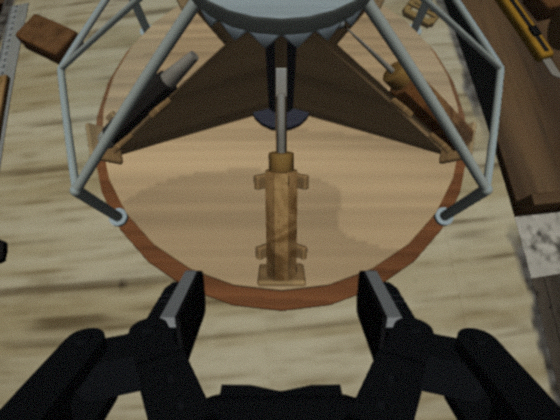

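The beveller sits in both V blocks, with its butt by the stop. Next: press and turn by −72°.

```bash
python3 - <<'E'
from h import *
p=robot.sense()['tcp_pos']
robot.move_straight([p[0],p[1]-.02,.32],vel=.25)
KX,KY=.622,.0263; o=[np.pi,0,np.radians(115)]
robot.goto([KX,KY,.32],o); robot.grip(1.0); robot.sleep(.2)
print(robot.move_straight([KX,KY,.19],vel=.15,contact_N=12)); robot.grip(0.0,50); s=S()
p=s['tcp_pos']
print(robot.move_straight([KX,KY,p[2]-.0145],vel=.02,contact_N=25)); s=S()
q=np.array(s['joint_pos']); q[6]-=np.radians(72); robot.move_joints(q); robot.sleep(.2); S()
f=snap('top'); cv2.imwrite('pics/c9.png',cv2.resize(f['image'][125:270,195:340],(600,600),interpolation=cv2.INTER_CUBIC)[:,:,::-1])
E
```

```text
False
t38.1 [0.6232 0.0267 0.1912] [3.139e+00 1.000e-03 2.007e+00] F [3.4 0.8 3.9] op 0.571 g 51
False
t39.0 [0.6233 0.0268 0.1798] [3.139e+00 2.000e-03 2.007e+00] F [-0.3 -0.8 15. ] op 0.570 g 53
t40.3 [0.6249 0.0265 0.1811] [ 3.137 -0.005  0.749] F [ 4.  -0.2  8. ] op 0.577 g 52
```

```bash
python3 - <<'E'
from h import *
p=robot.sense()['tcp_pos']
robot.move_straight([p[0],p[1],.1915],vel=.04); robot.sleep(.2); S()
robot.grip(1.0); robot.move_straight([p[0],p[1],.33],vel=.2)
robot.goto([.45,-.33,.35],[np.pi,0,1.5]); robot.sleep(.2); S()
f=snap('top'); a=cv2.resize(f['image'][125:270,195:340],(600,600),interpolation=cv2.INTER_CUBIC)
cv2.imwrite('pics/c10.png',a[:,:,::-1])
W=cloud(f);t=np.hypot(W[...,0]-.622,W[...,1]-.026)<.02
print('knob z',np.nanpercentile(W[t][:,2],[10,50,90]))
E
```

```text
t41.0 [0.6247 0.0264 0.1913] [ 3.139e+00 -2.000e-03  7.500e-01] F [2.8 0.3 2.8] op 0.572 g 58
t44.0 [ 0.4507 -0.3291  0.35  ] [ 3.141 -0.     1.502] F [-1.3  0.4 -0.7] op 1.002 g 0
knob z [0.24830372 0.2505815  0.2527927 ]
```

View pics/c10.png

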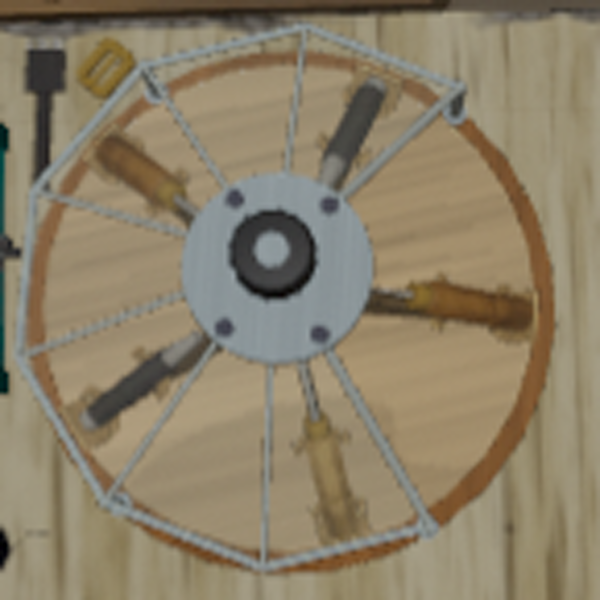

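The awl (470,300) lies in the middle of the gap. The beveller (330,480) is in the next cradle and the knob is up, so I'm handing in.

```bash
python3 -c "
from plant import robot
print(robot.close_job())"
```

```text
the job is handed in; nothing more can be done
None
```

The job is handed in at about 44 s: the beveller is in its cradle with its butt by the stop, the awl is in the middle of the gap with the knob up, and the other things on the bench were left alone. The first two grasps of the beveller closed empty, because the fingers ended about 32 mm short of where `nose_length` put them, but it wasn't moved or dropped.

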